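# Clip a sample tube into the tube mixer

## Task

Take the blue-capped tube from the rack and press it gently straight down between the blue spring clips of the tube mixer, cap end away from the orange stop and the round end clear of the stop's hood, until both clips snap around it and it is fully home on its saddles. Then slide it along in the clips, under the hood, until its round end just rests against the orange stop, and let go; do not press or push hard, and leave the other tubes and the things on the bench where they are.

Things in the scene. Friction and masses are not known exactly. Their poses are not given: they have to be found in the camera images.
- tube: Sample tube to clip in: rigid off-white tube, 22 mm diameter, 180 mm long over all, about 45 g, round foot at one end, blue cap (27 mm diameter, 26 mm long) at the other. Origin on its axis, 90 mm from either end; x along the axis to the cap (cap x = 64 to 90 mm, plain straight tube -79 to 64 mm). May be rolled to any angle about x. Starts level in one of the rack's lanes.
- tube_foot (a point): Tip of the tube's round end, on its axis (90 mm from tube's origin along -x).
- rack: Fixed aluminium rest rack, 170 (x) x 225 (y) mm, origin under its centre on the bench. Three lanes 75 mm apart along y; tubes lie along x (caps to +x) in V rests at x = +-55 mm, axes 40 mm above the bench; between the rests the tube is free down to the 6 mm base plate. Which lane holds the blue-capped tube varies.
- mixer: Fixed white tube mixer, housing 270 (x) x 150 (y) mm, 46 mm high, origin under its centre on the bench. On it floats a grey deck, 250 x 100 mm, its top 77 mm above the bench, carrying two blue spring clips and, at the -x end, the orange stop.
- deck (a joint): How far the floating deck is pressed straight down: 0 unloaded, at most 0.025 m. It yields about 0.95 N per mm after the first 2 N and springs back.
- clip_axis (a point): Midpoint between the two clips on the axis of a tube that is fully home: 29 mm above the deck's top, 106 mm above the bench with the deck unloaded (it moves with the deck). x along the clips, away from the stop; z up. The clips are centred at x = -44 and +44 mm, 74 mm free between them.
- clip0 (a point): Centre of the clip nearer the stop, on the home axis. Each clip is a pair of hinged spring fingers, 14 mm long in x: noses about 18 mm apart, 7 mm above the home axis, under flared lips 39 mm apart at their tops, 23 mm above the axis. A tube meets the noses with its axis some 14 mm above home, and when they snap it drops on a black saddle in each clip.
- clip1 (a point): Centre of the other, like clip, on the home axis. Both together snap at roughly 10 to 17 N in all, so the deck sinks 8 to 16 mm before (more if the tube is pressed off-centre: back off, shift a little sideways, press again): going only to the home height at rest does not snap the tube in. A seated tube slides along in the clips against some 1 to 5 N of friction.
- stop_face (a point): Centre of the orange stop's flat face (34 mm wide, 54 mm high plate), at tube axis height; x points out of the face along the clips. Its setting varies: 85 to 95 mm from clip_axis, and it does not move. From its top a clear hood, underside 22 mm above the axis, reaches 8 mm over the tube's end: press the tube down with its foot 14 to 18 mm from the face, then slide it in.
- stop: The orange stop with its clear hood, as a solid; same origin and axes as stop_face.
- tube_red: Red-capped tube, same as the blue-capped one, in another lane of the rack. Leave it.
- tube_yellow: Yellow-capped tube, same as the blue-capped one, in another lane. Leave it.
- reagent: Brown reagent bottle, 48 mm diameter, 110 mm high, standing on the bench; origin under its base.
- dish: White closed dish, 90 mm diameter, 15 mm high; origin under its base.
- dropper: Small brown dropper bottle with yellow cap, 26 mm diameter, 65 mm high; origin under its base.
- beaker: White beaker, 70 mm rim diameter, 85 mm high; origin under its base.
- pen: Black pen, 12 mm thick, about 140 mm long, lying along its x.
- slide_box: Green slide box 80 x 100 x 35 mm; origin under its centre.

How it is judged:
On the way, in this order (a step that is already met when the one before it is completed fails the run):
1. the tube is lifted clear of the rack (height (world z) of tube above 0.07 m), for 0.1 s.
2. the tube is fully home in both clips, its round end still clear of the stop (y of tube in the frame of clip_axis between -0.0025 and 0.0025 m and z of tube in the frame of clip_axis between -0.0025 and 0.0018 m and angle between the x axis of tube and the x axis of clip_axis, either way round below 0.06 rad and x of tube_foot in the frame of stop_face above 0.005 m), for 0.1 s.
At the end, for the whole second after the job is handed in: The blue-capped tube lies in both clips, cap away from the stop: its centre within 2.5 mm sideways and about 2 mm in height of clip_axis, its axis within 0.06 rad of the clips' axis, its foot within about 2 mm of the stop's face, at rest and released (y of tube in the frame of clip_axis between -0.0025 and 0.0025 m and z of tube in the frame of clip_axis between -0.0025 and 0.0018 m and angle between the x axis of tube and the x axis of clip_axis, either way round below 0.06 rad and x of tube_foot in the frame of stop_face between -0.002 and 0.0018 m and linear speed of tube below 0.01 m/s); the robot touches nothing.
It fails at once if the tube is pressed on the mixer with more than 40 N (contact force between tube and mixer above 40 N).
It fails at once if the tube is pushed against the stop or its hood with more than 20 N (contact force between tube and stop above 20 N).
It fails at once if the gripper pushes on the mixer with more than 15 N (contact force between the fingers and mixer above 15 N).
It fails at once if one of the other two tubes is disturbed (moved over 15 mm) (distance of any of tube_red, tube_yellow from where it was at the start of the episode above 0.015 m).
It fails at once if another thing on the bench is disturbed (moved over 30 mm) (distance of any of reagent, dish, dropper, beaker, pen, slide_box from where it was at the start of the episode above 0.03 m).
It also fails if it takes over 51 s, if anything falls off the work surface, if the arm or the gripper's body presses on something with over 40 N, if the wrist force passes 120 N, or if a joint passes its speed limit or range.

## Robot

A 6-joint arm with a two-finger parallel gripper is mounted at the origin on the work surface. World frame = base frame: x ahead of the robot, y to its left, z up, the work surface at z = 0. Lengths are in m, angles in rad, forces in N, time in s.
With the tool pointing down it reaches from about 0.35 to 0.975 m from the base axis. Payload 4.9 kg.
Tool frame: the origin (TCP) lies at the very end of the fingers, on their centre line; the grasp point (between the pads) lies 19 mm behind it; z points along the fingers, y is the line along which they close (so a half turn about z gives the same grasp; the last joint's range is limited). The gripper opens to 85 mm and grips with 20 to 120 N. Pads are 22 mm wide; open, the fingers measure 114 mm over their backs; the gripper's body (76 mm by 85 mm) begins 54 mm behind the grasp point. The pads swing forward as they close: fully open they stand 13 mm farther back than shut.
Start: joints at [1.132, 0.053, 1.613, -0, 1.476, -0.119], TCP at [0.196, 0.593, 0.231] pointing down, gripper open.
Joint ranges: [-3.01, 3.01], [-1.01, 2.22], [0.06, 2.58], [-1.02, 4.17], [0.09, 2.62], [-3.14, 3.14]. Speed limits (rad/s): [2.57, 2.57, 3.14, 3.14, 3.14, 3.14].

## Interface

Orientations are given as a unit quaternion [x, y, z, w].
In Python, from bench import bot, optics, ticket gives the robot as it stands.
- The arm moves only by the shell command python3 -m crank 'ROWS' [FORCE]. ROWS is JSON, a list that holds one entry, the list of rows, each a list of 7 numbers: the turn, a rotation vector about the tool's x, y, z in degrees, then the shift along the tool's x, y, z in mm, then the finger opening in mm, from 0 to 85.4. A call has 1 to 20 rows; each row is the pose to reach, as a shift and turn from the pose commanded when the call began, along the tool's axes at that moment; what a row does not reach only later rows make up. A row lasts 1/8 s, in which the tool goes at most 62.5 mm and 10.7 degrees, less where a joint would pass 70% of its speed; a pose out of reach is approached as far as the arm can. A call with a gripper value outside its range is refused whole. The fingers move at their own pace and stop on an object; FORCE is the grip in N (left out, the last holds). Time passes only in rows, so rows that repeat a pose let the fingers close. It gives the time, the measured TCP pose, the force, the opening and the grip force at its end, in the units of the state.
- bot.read_state(): the state, without advancing time (a new reading comes with each control period).
- optics.snapshot(name): name is "scene" or "top" or "wrist"; returns a dict with "img" (420x560x3 uint8, red, green, blue), "vfov" (degrees; the focal length in pixels is half the picture's height over the tangent of half this angle, whatever the lens; pixels are square), "cx", "cy" (the principal point, pixels), "rvec" (rotation vector, rad) and "tvec" (3), from world to camera coordinates, as OpenCV has them. Camera axes: x right, y down, z forward; pixel columns grow to the right and rows downward; lengths in m; the calibration is good to about 2 mm. The wrist camera is an equidistant fisheye: a pixel r from the principal point sees the ray r / f radians off the axis. A picture is of the moment at which its call begins. There is no depth.
- ticket.job_done(): hands the job in; it is judged then, once.
Trained networks look in a picture, given as the dict that the camera call returned (one of the last four; its "shot" number tells which), for a name from the list of things; names that differ only in an ending like _2 or _b are one class to them, and where a whole thing is asked for, a point or a joint stands for the part that bears it (a point fixed in the world has none). Each returns a list of dicts, best first, with "conf" (0 to 1); they miss things now and then, are a little off and sometimes report something else, mostly with a low value. They report only what shows in the picture. A call takes as long as a camera call.
- optics.masks_of(picture, target): "mask" (420x560 bool, what is visible of it) and "box" ([centre column, centre row, width, height] in pixels, round what is visible of it).
- optics.mark_of(picture, target): "centre" ([column, row] in pixels: a listed point, or the origin of a listed thing).
The state is a dict: "time": time; "joints": joint angles; "dq": joint speeds; "joint_efforts": joint torques, N m; "tool_pos": TCP position; "orientation": TCP orientation; "wrist_force": force on the tool from outside, world axes, zero at the start; "moment": the same for the moment, N m; "grip_width": finger opening in m; "grip_force": force on a finger pad.
Only numpy, scipy, OpenCV 4.12 (cv2) and the standard library are available. Lean on these libraries where they do the work, as an engineer would, in place of code of your own. Each camera call takes 0.05 s, during which the arm holds its last target. There are 200 camera calls.

## Working session

There is one attempt and no reset: what is moved stays moved. The work goes in short steps, Python scripts to look and compute and a shell command to move; the robot and the scene stay as the last step left them, time stands still between calls to the robot, and variables do not carry over. Pictures are saved under pics/ and viewed, at most 10 in all, crops included, and the job is handed in when it is done.

```bash
mkdir -p pics
cat > h.py <<'E'
import numpy as np, cv2
from scipy.spatial.transform import Rotation as R
from bench import bot, optics, ticket
def snap(n,save=None):
    p=optics.snapshot(n)
    if save: cv2.imwrite('pics/'+save+'.png',cv2.cvtColor(p['img'],cv2.COLOR_RGB2BGR))
    return p
def ray(p,uv,wrist=False):
    f=p['img'].shape[0]/2/np.tan(np.radians(p['vfov'])/2)
    d=(np.array(uv,float)-[p['cx'],p['cy']])/f
    r=np.linalg.norm(d)
    v=np.array([*(d*np.sin(r)/max(r,1e-9)),np.cos(r)]) if wrist else np.array([*d,1.])
    M=R.from_rotvec(np.ravel(p['rvec'])).as_matrix()
    return -M.T@np.ravel(p['tvec']), M.T@v
def atz(p,uv,z,wrist=False):
    o,d=ray(p,uv,wrist); return o+d*(z-o[2])/d[2]
def tri(rays):
    A=0;b=0
    for o,d in rays:
        d=d/np.linalg.norm(d);P=np.eye(3)-np.outer(d,d);A=A+P;b=b+P@o
    return np.linalg.solve(A,b)
E
cat > a.py <<'E'
from h import *
S=snap('scene','s0');T=snap('top','t0')
for n in ['tube','tube_foot','tube_red','tube_yellow','rack','mixer','clip_axis','clip0','clip1','stop_face']:
    a=optics.mark_of(S,n);b=optics.mark_of(T,n)
    print(n,[(np.round(x[0]['centre'],1),round(x[0]['conf'],2)) if x else None for x in (a,b)], np.round(tri([ray(S,a[0]['centre']),ray(T,b[0]['centre'])]),4) if a and b else '')
s=bot.read_state();print(s['time'],s['tool_pos'],s['orientation'])
E
python3 a.py
```

```text
tube [(array([363.3, 326.6]), 0.98), (array([168.5, 220.5]), 0.62)] [0.5341 0.1644 0.0342]
tube_foot [(array([341.3, 290.5]), 0.8), (array([205. , 221.4]), 0.86)] [0.5256 0.0758 0.038 ]
tube_red [(array([398.7, 311.4]), 0.57), (array([164.5, 246.7]), 0.82)] [0.4658 0.1727 0.0474]
tube_yellow [(array([327.9, 332.8]), 0.6), (array([173.5, 191.4]), 0.78)] [0.6046 0.1509 0.0452]
rack [(array([365.1, 340. ]), 0.65), None] 
mixer [(array([273.2, 231.5]), 0.67), (array([307.3, 218. ]), 0.69)] [ 0.5354 -0.1838 -0.0038]
clip_axis [(array([274.2, 193.5]), 0.96), (array([312.6, 210.5]), 0.56)] [ 0.5364 -0.1868  0.1096]
clip0 [(array([271. , 181.8]), 0.84), (array([292.7, 212. ]), 0.7)] [ 0.5436 -0.1488  0.1622]
clip1 [(array([271. , 181.8]), 0.84), (array([292.7, 212. ]), 0.7)] [ 0.5436 -0.1488  0.1622]
stop_face [(array([261.4, 176.7]), 0.57), (array([348.5, 216.1]), 0.76)] [ 0.5242 -0.2721  0.1026]
1.1 [0.19647187 0.59329507 0.23132359] [ 1.59205750e-01  9.87245425e-01 -4.57614019e-06  1.29192731e-05]
```

View pics/t0.png

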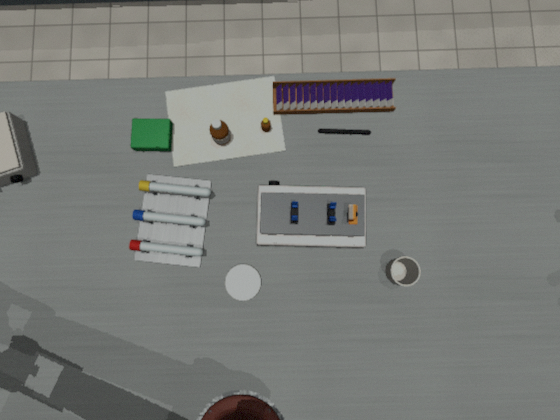

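View pics/s0.png

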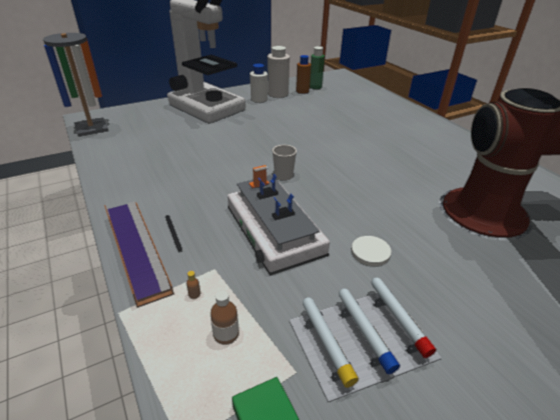

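The blue tube is in the middle lane, with its cap at about (138,215) and its foot at (205,221) in the top view. The stop is at (352,213), so the cap already points the right way. Next I'll refine the axes from the masks.

```bash
cat >> h.py <<'E'
def delta(pos,yaw):
    "shift mm in tool axes and turn deg about tool z so that tool y points along world heading yaw (deg), tool down"
    s=bot.read_state();Q=R.from_quat(s['orientation'])
    y=yaw
    c=np.cos(np.radians(y));n=np.sin(np.radians(y))
    G=R.from_matrix(np.array([[-n,c,0],[c,n,0],[0,0,-1.]]).copy())
    return np.round((Q.inv()*G).as_rotvec(degrees=True),2),np.round(Q.inv().apply(np.array(pos)-s['tool_pos'])*1000,1)
def axis(p,n,z,wrist=False):
    m=optics.masks_of(p,n)
    if not m: return None
    v,u=np.nonzero(m[0]['mask'])
    P=np.array([atz(p,(a,b),z,wrist)[:2] for a,b in zip(u,v)])
    (c,sz,an)=cv2.minAreaRect((P*1000).astype(np.float32))
    B=cv2.boxPoints((c,sz,an))
    return m[0]['conf'],np.round(c,1),np.round(sz,1),round(an,1),np.round(B,0).tolist()
E
python3 - <<'E'
from h import *
T=snap('top')
for n,z in [('tube',.043),('tube_red',.043),('mixer',.046),('deck',.077),('stop',.11)]: print(n,axis(T,n,z))
for y in (-5.5,174.5): print(delta([.534,.16,.2],y))
E
```

```text
tube (0.63, array([538.1, 164.3]), array([182.2,  29.1]), 81.6, [[510.0, 76.0], [539.0, 72.0], [566.0, 252.0], [537.0, 256.0]])
tube_red (0.75, array([463.6, 171. ]), array([175.4,  22.6]), 82.2, [[440.0, 86.0], [463.0, 83.0], [487.0, 256.0], [464.0, 259.0]])
mixer (0.67, array([ 534.5, -291.2]), array([19.7, 47.5]), 87.1, [[510.0, -300.0], [558.0, -302.0], [559.0, -283.0], [511.0, -280.0]])
deck (0.82, array([ 534.3, -188.1]), array([248.3, 100.1]), 87.2, [[478.0, -310.0], [578.0, -315.0], [590.0, -67.0], [490.0, -62.0]])
stop (0.68, array([ 527.8, -280. ]), array([18.5, 42.3]), 87.1, [[506.0, -288.0], [548.0, -290.0], [549.0, -272.0], [507.0, -270.0]])
(array([ 0.  ,  0.  , 77.18]), array([-456.6, -305.2,   31.3]))
(array([  -0.  ,    0.  , -102.82]), array([-456.6, -305.2,   31.3]))
```

```bash
python3 -m crank '[[[0,0,10,-60,-40,0,60],[0,0,20,-120,-80,5,60],[0,0,30,-180,-120,10,60],[0,0,40,-240,-158,15,60],[0,0,50,-300,-197,20,60],[0,0,60,-360,-236,25,60],[0,0,70,-420,-276,31,60],[0,0,79,-460,-302,31,60],[0,0,79,-460,-302,31,60],[0,0,79,-460,-302,31,60]]]' 40
python3 - <<'E'
from h import *
W=snap('wrist','w0')
for n,z in [('tube',.043),('tube_red',.043),('tube_yellow',.043)]: print(n,axis(W,n,z,True))
for n,z in [('tube',.04),('tube_foot',.04)]:
    a=optics.mark_of(W,n); print(n,[(np.round(x['centre'],1),x['conf'],np.round(atz(W,x['centre'],z,True),4)) for x in a[:2]])
E
```

```text
time: 2.65
tool_pos: [0.5397, 0.1593, 0.2001]
orientation: [0.752, 0.659, -0.0, 0.0]
wrist_force: [-0.5, 0.4, 0.5]
grip_width: 0.0599
grip_force: 0.0
tube (0.79, array([536.4, 164.5]), array([180.6,  25.5]), 82.2, [[511.0, 77.0], [537.0, 73.0], [561.0, 252.0], [536.0, 256.0]])
tube_red (0.56, array([462.3, 178.1]), array([165.1,  27.5]), 81.7, [[437.0, 98.0], [464.0, 94.0], [488.0, 258.0], [461.0, 262.0]])
tube_yellow (0.73, array([610.7, 151.6]), array([178.9,  28.2]), 82.5, [[585.0, 65.0], [613.0, 61.0], [636.0, 238.0], [608.0, 242.0]])
tube [(array([279.5, 183.8]), 0.68, array([0.538, 0.164, 0.04 ]))]
tube_foot [(array([277.4, 268.2]), 0.89, array([0.5237, 0.0744, 0.04  ]))]
```

View pics/w0.png

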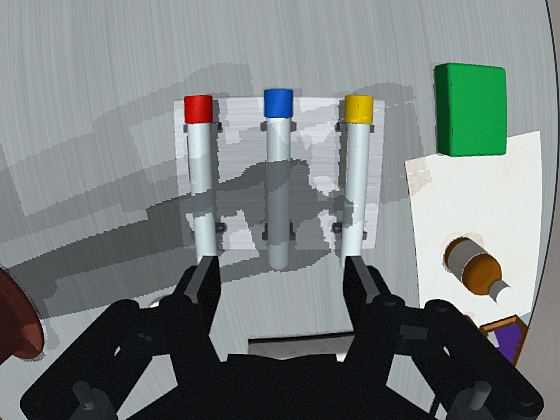

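The wrist view shows the blue tube under the gripper, cap at (278,103) and foot at (278,268), with clear gaps to its neighbours. Now I'll go down and grip it.

```bash
python3 -m crank '[[[0,0,0,-4,-4,50,50],[0,0,0,-4,-4,100,50],[0,0,0,-4,-4,140,50],[0,0,0,-4,-4,165,50],[0,0,0,-4,-4,178,50],[0,0,0,-4,-4,178,50],[0,0,0,-4,-4,178,15],[0,0,0,-4,-4,178,15],[0,0,0,-4,-4,178,15],[0,0,0,-4,-4,178,15],[0,0,0,-4,-4,178,15]]]' 50
python3 -c "
from h import *
s=bot.read_state();print(s['grip_width'],s['grip_force'],s['tool_pos'],s['orientation'],s['wrist_force'])"
```

```text
time: 4.32
tool_pos: [0.5362, 0.1588, 0.0245]
orientation: [0.751, 0.66, 0.002, 0.001]
wrist_force: [4.9, 0.0, 6.9]
grip_width: 0.0205
grip_force: 49.7
0.02050970249726023 49.686105251312256 [0.53617589 0.15875012 0.02451059] [0.75091226 0.66039659 0.00223128 0.0014633 ] [4.86052435 0.03502733 6.8985466 ]
```

```bash
python3 -m crank '[[[0,0,0,0,0,-20,15],[0,0,0,0,0,-60,15],[0,0,0,0,0,-110,15],[0,0,0,-20,0,-160,15],[0,0,0,-60,-5,-200,15],[0,0,0,-110,-10,-200,15],[0,0,-2,-165,-15,-200,15],[0,0,-4,-220,-20,-200,15],[0,0,-4.6,-275,-26,-200,15],[0,0,-4.6,-325,-31,-200,15],[0,0,-4.6,-356,-31,-200,15],[0,0,-4.6,-356,-31,-200,15],[0,0,-4.6,-356,-31,-200,15]]]'
cat > b.py <<'E'
from h import *
import sys
W=snap('wrist',sys.argv[1]);S=snap('scene');T=snap('top')
for n in ['tube','tube_foot','clip_axis','clip0','clip1','stop_face']:
    a=[optics.mark_of(p,n) for p in (W,S,T)]
    print(n,[[(np.round(x['centre'],1).tolist(),round(x['conf'],2)) for x in q[:2]] for q in a])
    for q,p,w in zip(a,(W,S,T),(1,0,0)):
        for x in q[:2]: print('   at .106',np.round(atz(p,x['centre'],.106 if 'tube' not in n else bot.read_state()['tool_pos'][2]+.017,w),4))
print(axis(W,'deck',.077,True),axis(W,'stop',.106,True))
E
python3 b.py w1
```

```text
time: 5.95
tool_pos: [0.4571, -0.1897, 0.222]
orientation: [0.724, 0.69, 0.0, -0.001]
wrist_force: [0.4, 0.4, -1.4]
grip_width: 0.0204
grip_force: 49.2
tube [[([283.8, 274.7], 0.71)], [([308.0, 135.5], 0.74)], [([343.6, 131.9], 0.51), ([176.8, 220.1], 0.41)]]
   at .106 [ 0.4579 -0.1849  0.2393]
   at .106 [ 0.4566 -0.1843  0.2393]
   at .106 [ 0.6818 -0.2469  0.2393]
   at .106 [0.5072 0.0988 0.2393]
tube_foot [[], [([289.8, 120.3], 0.96)], []]
   at .106 [ 0.4539 -0.2692  0.2393]
clip_axis [[([372.6, 196.4], 0.93)], [], [([315.3, 211.4], 0.98), ([396.0, 269.4], 0.19)]]
   at .106 [ 0.534  -0.1888  0.106 ]
   at .106 [ 0.5345 -0.1932  0.106 ]
   at .106 [ 0.396  -0.3718  0.106 ]
clip0 [[([375.4, 146.9], 0.95), ([370.0, 243.4], 0.8)], [([267.7, 185.4], 0.86), ([281.8, 208.5], 0.76)], [([291.9, 212.6], 0.94), ([263.6, 128.2], 0.26)]]
   at .106 [ 0.5357 -0.1466  0.106 ]
   at .106 [ 0.5335 -0.2322  0.106 ]
   at .106 [ 0.5322 -0.2284  0.106 ]
   at .106 [ 0.546  -0.1329  0.106 ]
   at .106 [ 0.5332 -0.1387  0.106 ]
   at .106 [ 0.7392 -0.0774  0.106 ]
clip1 [[([375.4, 146.9], 0.95), ([370.0, 243.4], 0.8)], [([267.7, 185.4], 0.86), ([281.8, 208.5], 0.76)], [([291.9, 212.6], 0.94), ([263.6, 128.2], 0.26)]]
   at .106 [ 0.5357 -0.1466  0.106 ]
   at .106 [ 0.5335 -0.2322  0.106 ]
   at .106 [ 0.5322 -0.2284  0.106 ]
   at .106 [ 0.546  -0.1329  0.106 ]
   at .106 [ 0.5332 -0.1387  0.106 ]
   at .106 [ 0.7392 -0.0774  0.106 ]
stop_face [[([363.3, 285.8], 0.61)], [([259.8, 177.7], 0.49)], []]
   at .106 [ 0.5298 -0.276   0.106 ]
   at .106 [ 0.5341 -0.2673  0.106 ]
(0.67, array([ 533.3, -189.6]), array([252.5,  99.8]), 87.2, [[477.0, -313.0], [577.0, -318.0], [589.0, -66.0], [490.0, -61.0]]) (0.64, array([ 528.3, -272.8]), array([40.1, 45.5]), 21.5, [[501.0, -259.0], [518.0, -301.0], [555.0, -287.0], [539.0, -244.0]])
```

View pics/w1.png

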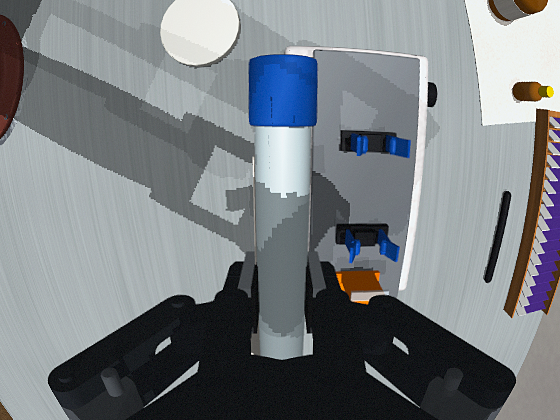

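The wrist view shows clips at (375,147) and (370,243), the orange stop at (363,286), and the tube held straight. Moving above the clips.

```bash
python3 -m crank '[[[0,0,0,9,39,0,15],[0,0,0,18,77,10,15],[0,0,0,18,77,50,15],[0,0,0,18,77,87,15],[0,0,0,18,77,87,15],[0,0,0,18,77,87,15]]]'
cat > c.py <<'E'
from h import *
import sys
S=snap('scene');T=snap('top')
for P,nm in ((S,'s'),(T,'t')):
    for n in ('tube','tube_foot'):
        for x in optics.mark_of(P,n)[:1]: print(nm,n,x['conf'],np.round(x['centre'],1),np.round(atz(P,x['centre'],bot.read_state()['tool_pos'][2]+.017),4))
im=np.hstack([cv2.resize(S['img'][140:240,200:330],(520,400),interpolation=cv2.INTER_CUBIC),cv2.resize(T['img'][160:260,270:340],(280,400),interpolation=cv2.INTER_CUBIC)])
cv2.imwrite('pics/'+sys.argv[1]+'.png',im[...,::-1])
s=bot.read_state();print(s['tool_pos'],s['wrist_force'],s['moment'])
E
python3 c.py c1; python3 -c "
from h import *
W=snap('wrist')
for n in ('clip0','stop_face','tube'):
  for x in optics.mark_of(W,n)[:2]: print(n,x['conf'],np.round(atz(W,x['centre'],.106 if n!='tube' else .152,1),4))"
```

```text
time: 7.85
tool_pos: [0.5361, -0.1767, 0.1369]
orientation: [0.724, 0.69, 0.0, 0.001]
wrist_force: [-0.2, -0.2, 0.0]
grip_width: 0.0201
grip_force: 49.4
s tube 0.71 [370.2 257. ] [0.5084 0.115  0.1549]
s tube_foot 0.7 [191.9 298. ] [0.809  0.0604 0.1546]
t tube 0.58 [308.1 206.8] [ 0.539  -0.1734  0.1542]
[ 0.53604028 -0.17667542  0.13679713] [ 0.23206429  0.17378128 -0.61591124] [ 0.02880527 -0.03243489 -0.01343614]
tube 0.62 [ 0.5373 -0.172   0.152 ]
```

View pics/c1.png

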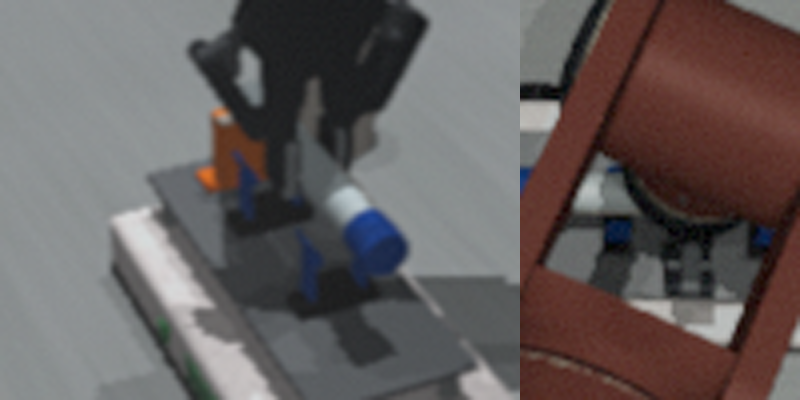

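```bash
python3 -m crank '[[[0,0,0,1.5,-1,12,15],[0,0,0,1.5,-1,24,15],[0,0,0,1.5,-1,32,15],[0,0,0,1.5,-1,36,15],[0,0,0,1.5,-1,38,15],[0,0,0,1.5,-1,38,15]]]'
python3 -c "
from h import *
s=bot.read_state();print(s['tool_pos'],s['wrist_force'],s['moment'])"
```

```text
time: 9.1
tool_pos: [0.5348, -0.1747, 0.0984]
orientation: [0.724, 0.69, 0.0, 0.0]
wrist_force: [-2.1, 1.8, 6.2]
grip_width: 0.0202
grip_force: 50.0
[ 0.53483985 -0.17470116  0.09835323] [-2.11214647  1.83745553  6.18427596] [ 0.32757189  0.30635635 -0.00517322]
```

```bash
python3 -m crank '[[[0,0,0,0,-0.7,2,15],[0,0,0,0,-0.7,5,15],[0,0,0,0,-0.7,5,15]]]'; python3 -m crank '[[[0,0,0,0,0,2,15],[0,0,0,0,0,4,15],[0,0,0,0,0,4,15]]]'
```

```text
time: 9.48
tool_pos: [0.5349, -0.1749, 0.0945]
orientation: [0.724, 0.69, 0.001, 0.001]
wrist_force: [-1.7, 3.1, 9.1]
grip_width: 0.0204
grip_force: 50.3
time: 9.85
tool_pos: [0.5351, -0.1753, 0.0912]
orientation: [0.724, 0.69, 0.0, 0.001]
wrist_force: [-3.5, 3.0, 12.9]
grip_width: 0.0202
grip_force: 50.6
```

```bash
python3 -m crank '[[[0,0,0,0,-0.8,1.5,15],[0,0,0,0,-0.8,3,15],[0,0,0,0,-0.8,3,15]]]'; python3 -m crank '[[[0,0,0,0,0,1,15],[0,0,0,0,0,2,15],[0,0,0,0,0,2,15]]]'
```

```text
time: 10.22
tool_pos: [0.535, -0.1756, 0.089]
orientation: [0.724, 0.69, 0.001, 0.002]
wrist_force: [-2.8, 1.8, 14.1]
grip_width: 0.0205
grip_force: 50.7
time: 10.6
tool_pos: [0.5351, -0.1758, 0.0873]
orientation: [0.724, 0.69, 0.001, 0.002]
wrist_force: [-2.2, 2.0, 13.8]
grip_width: 0.0206
grip_force: 50.8
```

```bash
python3 -m crank '[[[0,0,0,0,0,1.5,15],[0,0,0,0,0,3,15],[0,0,0,0,0,3,15]]]'; python3 -m crank '[[[0,0,0,0,0,1,15],[0,0,0,0,0,2,15],[0,0,0,0,0,2,15]]]';python3 c.py c2
```

```text
time: 10.98
tool_pos: [0.5347, -0.1759, 0.083]
orientation: [0.724, 0.69, 0.0, 0.002]
wrist_force: [-0.0, 0.3, 8.2]
grip_width: 0.0198
grip_force: 50.7
time: 11.35
tool_pos: [0.5347, -0.1759, 0.0811]
orientation: [0.724, 0.69, 0.0, 0.002]
wrist_force: [-0.9, 0.9, 10.0]
grip_width: 0.0204
grip_force: 50.8
s tube 0.93 [279.8 201.1] [ 0.5314 -0.1688  0.0981]
s tube_foot 0.7 [262.7 182.2] [ 0.5314 -0.2569  0.0981]
t tube 0.68 [303.8 213.6] [ 0.5311 -0.1668  0.0981]
[ 0.53469634 -0.17588203  0.08110523] [-1.39153548 -0.29391051 10.22790808] [-0.16045638  0.13534201  0.00326287]
```

View pics/c2.png

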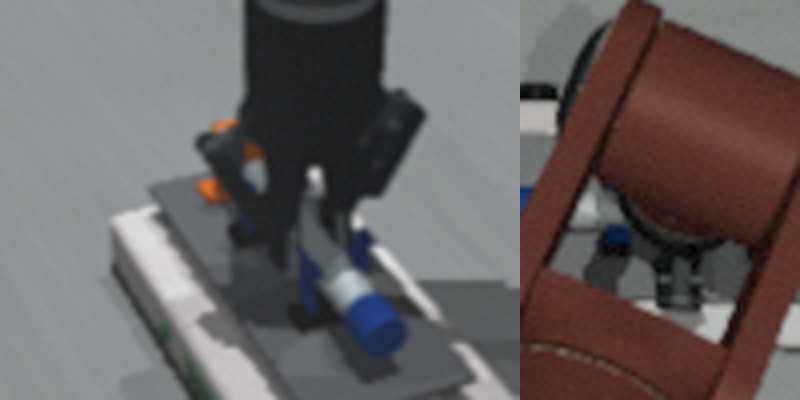

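```bash
python3 -m crank '[[[0,0,0,0,0,-3,15],[0,0,0,0,0,-6,15],[0,0,0,0,0,-7,15],[0,0,0,0,0,-7,15],[0,0,0,0,0,-7,15]]]'; python3 c.py c3; python3 b.py w3 | tail -14
```

```text
time: 12.28
tool_pos: [0.5345, -0.1758, 0.0865]
orientation: [0.724, 0.69, 0.001, 0.002]
wrist_force: [3.9, -3.7, 4.4]
grip_width: 0.0204
grip_force: 50.4
s tube 0.6 [279.8 199.3] [ 0.5317 -0.1686  0.1034]
s tube_foot 0.85 [263.3 182.4] [ 0.534  -0.2483  0.1034]
t tube 0.48 [306.4 213.7] [ 0.53   -0.1725  0.1034]
t tube_foot 0.24 [351.5 215.5] [ 0.5228 -0.2774  0.1034]
[ 0.53448506 -0.17574767  0.08642265] [ 5.29812052 -4.32316937  5.15092925] [-0.71483593 -0.71875571  0.06130659]
   at .106 [ 0.5339 -0.235   0.106 ]
   at .106 [ 0.5361 -0.1408  0.106 ]
   at .106 [ 0.5318 -0.2306  0.106 ]
   at .106 [ 0.5372 -0.1386  0.106 ]
clip1 [[], [([265.8, 184.2], 0.97), ([284.0, 205.4], 0.9)], [([331.4, 212.1], 0.88), ([291.8, 210.9], 0.77)]]
   at .106 [ 0.5339 -0.235   0.106 ]
   at .106 [ 0.5361 -0.1408  0.106 ]
   at .106 [ 0.5318 -0.2306  0.106 ]
   at .106 [ 0.5372 -0.1386  0.106 ]
stop_face [[], [([258.0, 175.7], 0.57), ([273.0, 194.3], 0.21)], [([350.6, 215.3], 0.67)]]
   at .106 [ 0.534  -0.2775  0.106 ]
   at .106 [ 0.538 -0.19   0.106]
   at .106 [ 0.5231 -0.2749  0.106 ]
(0.61, array([ 535.3, -154.2]), array([180. ,  97.4]), 87.1, [[482.0, -242.0], [579.0, -247.0], [588.0, -67.0], [491.0, -62.0]]) None
```

View pics/w3.png

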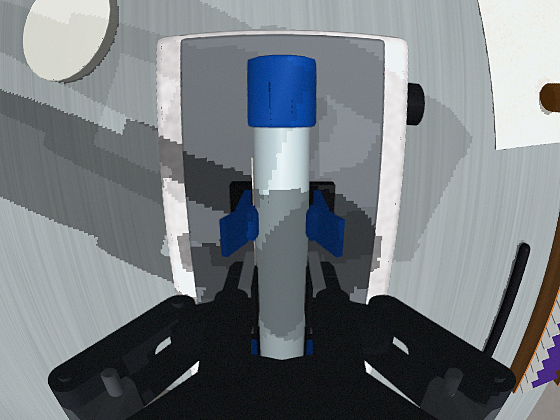

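```bash
python3 -m crank '[[[0,0,0,-1,1,-1.5,15],[0,0,0,-3,1,-1.5,15],[0,0,0,-5,1,-1.5,15],[0,0,0,-7,1,-1.5,15],[0,0,0,-9,1,-1.5,15],[0,0,0,-10,1,-1.5,15],[0,0,0,-10,1,-1.5,15]]]'; python3 -m crank '[[[0,0,0,-0.5,0,0,15],[0,0,0,-1,0,0,15],[0,0,0,-1,0,0,15]]]'
```

```text
time: 14.6
tool_pos: [0.5338, -0.1831, 0.0865]
orientation: [0.724, 0.69, 0.001, -0.001]
wrist_force: [4.5, 4.0, 4.2]
grip_width: 0.0204
grip_force: 50.4
time: 14.98
tool_pos: [0.5337, -0.1839, 0.0865]
orientation: [0.724, 0.69, 0.001, -0.001]
wrist_force: [3.9, 5.9, 5.0]
grip_width: 0.0205
grip_force: 50.4
```

```bash
python3 -m crank '[[[0,0,0,-0.5,1,-1,15],[0,0,0,-1,1,-2,15],[0,0,0,-1,1,-2,15]]]'; python3 -m crank '[[[0,0,0,-0.5,0,0,15],[0,0,0,-1.5,0,0,15],[0,0,0,-1.5,0,0,15]]]'; python3 c.py c4
```

```text
time: 15.35
tool_pos: [0.5339, -0.1848, 0.0878]
orientation: [0.724, 0.69, 0.001, -0.002]
wrist_force: [2.9, 4.8, 2.7]
grip_width: 0.0203
grip_force: 50.3
time: 15.72
tool_pos: [0.5337, -0.1863, 0.0877]
orientation: [0.724, 0.69, 0.001, -0.002]
wrist_force: [3.8, 4.7, 3.6]
grip_width: 0.0207
grip_force: 50.3
s tube 0.71 [275.3 197.1] [ 0.5377 -0.1792  0.1047]
s tube_foot 0.59 [258.1 178.5] [ 0.5385 -0.2677  0.1047]
t tube 0.45 [312.3 212.5] [ 0.5323 -0.1863  0.1047]
t tube_foot 0.55 [396.5 270.5] [ 0.3935 -0.3731  0.1047]
[ 0.53373617 -0.18629376  0.08774811] [2.92326818 4.59238839 2.69645326] [ 0.36101641 -0.4232087  -0.06440844]
```

View pics/c4.png

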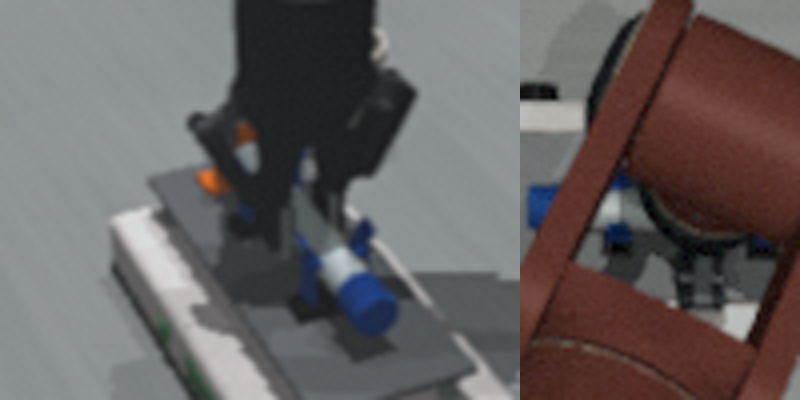

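The tube slides with about 4.7 N of friction, and its foot is now near the hood. I'll continue in 1 mm steps and watch the y force.

```bash
python3 -m crank '[[[0,0,0,-0.5,0,0,15],[0,0,0,-1,0,0,15],[0,0,0,-1,0,0,15]]]'; python3 -m crank '[[[0,0,0,-0.5,0,0,15],[0,0,0,-1,0,0,15],[0,0,0,-1,0,0,15]]]'; python3 -m crank '[[[0,0,0,-0.5,0,0,15],[0,0,0,-1,0,0,15],[0,0,0,-1,0,0,15]]]'
```

```text
time: 16.4
tool_pos: [0.5337, -0.1873, 0.0877]
orientation: [0.724, 0.69, 0.001, -0.002]
wrist_force: [2.9, 4.4, 4.1]
grip_width: 0.0203
grip_force: 50.3
time: 16.77
tool_pos: [0.5337, -0.1882, 0.0878]
orientation: [0.724, 0.69, 0.001, -0.002]
wrist_force: [2.6, 5.0, 2.7]
grip_width: 0.0205
grip_force: 50.3
time: 17.15
tool_pos: [0.5336, -0.1893, 0.0878]
orientation: [0.724, 0.69, 0.001, -0.002]
wrist_force: [3.0, 5.2, 3.1]
grip_width: 0.0206
grip_force: 50.3
```

```bash
for i in 1; do python3 -m crank '[[[0,0,0,-0.5,0,0,15],[0,0,0,-1,0,0,15],[0,0,0,-1,0,0,15]]]'; done; python3 -m crank '[[[0,0,0,-0.5,0,0,15],[0,0,0,-1,0,0,15],[0,0,0,-1,0,0,15]]]'
```

```text
time: 17.52
tool_pos: [0.5336, -0.1897, 0.0876]
orientation: [0.724, 0.69, 0.001, -0.003]
wrist_force: [3.3, 6.0, 3.2]
grip_width: 0.0202
grip_force: 50.3
time: 17.9
tool_pos: [0.5336, -0.1898, 0.0875]
orientation: [0.724, 0.69, 0.002, -0.003]
wrist_force: [3.9, 9.5, 3.4]
grip_width: 0.0204
grip_force: 50.3
```

The force rose to 9.5 N and the motion stopped, so the foot is on the stop. I'll relax the push, open and retreat.

```bash
python3 -m crank '[[[0,0,0,0.7,0.5,-0.5,15],[0,0,0,0.7,0.5,-0.5,15],[0,0,0,0.7,0.5,-0.5,50],[0,0,0,0.7,0.5,-0.5,50],[0,0,0,0.7,0.5,-0.5,50],[0,0,0,0.7,0.5,-0.5,50],[0,0,0,0.7,0.5,-0.5,50]]]'; python3 -m crank '[[[0,0,0,0,0,-10,50],[0,0,0,0,0,-30,50],[0,0,0,0,0,-60,50],[0,0,0,0,0,-100,50],[0,0,0,0,-50,-140,50],[0,0,0,0,-100,-140,50],[0,0,0,0,-110,-140,50],[0,0,0,0,-110,-140,50],[0,0,0,0,-110,-140,50]]]'; python3 b.py w5|grep -v '\[\[\], \[\]'; python3 c.py c5
```

```text
time: 18.77
tool_pos: [0.5345, -0.1926, 0.0892]
orientation: [0.724, 0.69, -0.0, -0.0]
wrist_force: [-0.6, 0.1, 1.1]
grip_width: 0.05
grip_force: 0.0
time: 19.9
tool_pos: [0.4255, -0.1875, 0.2297]
orientation: [0.724, 0.69, 0.0, 0.0]
wrist_force: [0.3, 0.6, -0.6]
grip_width: 0.0501
grip_force: 0.0
tube [[([403.7, 191.1], 0.74)], [([277.7, 195.4], 0.93)], [([311.7, 214.3], 0.96)]]
   at .106 [ 0.4789 -0.147   0.246 ]
   at .106 [ 0.6264 -0.0064  0.246 ]
   at .106 [ 0.5106 -0.1735  0.246 ]
tube_foot [[([391.7, 281.8], 0.58), ([403.9, 192.5], 0.55)], [([259.4, 174.4], 0.85), ([275.4, 197.2], 0.73)], []]
   at .106 [ 0.4768 -0.1908  0.2461]
   at .106 [ 0.4789 -0.1476  0.2461]
   at .106 [ 0.6249 -0.0794  0.2461]
   at .106 [ 0.6323 -0.0034  0.2461]
clip_axis [[([404.1, 194.6], 0.95), ([403.7, 190.9], 0.55)], [([274.4, 192.8], 0.88)], [([314.7, 211.8], 0.72)]]
   at .106 [ 0.5348 -0.1885  0.106 ]
   at .106 [ 0.5342 -0.185   0.106 ]
   at .106 [ 0.5323 -0.1939  0.106 ]
   at .106 [ 0.5336 -0.1918  0.106 ]
clip0 [[([395.2, 239.8], 0.77), ([408.9, 148.1], 0.77)], [([267.9, 180.7], 0.95), 
[... 762 characters left out ...]

   at .106 [ 0.5314 -0.2791  0.106 ]
   at .106 [ 0.5328 -0.2733  0.106 ]
   at .106 [ 0.5172 -0.2755  0.106 ]
(0.7, array([ 532.9, -191.1]), array([256.5, 101.9]), 87.1, [[476.0, -317.0], [577.0, -322.0], [590.0, -66.0], [489.0, -60.0]]) (0.56, array([ 530.2, -279.6]), array([27.4, 66.1]), 50.7, [[496.0, -269.0], [547.0, -311.0], [564.0, -290.0], [513.0, -248.0]])
s tube 0.96 [275.1 194.5] [ 0.6292 -0.0103  0.2463]
s tube_foot 0.77 [263.1 176.4] [ 0.622  -0.0702  0.2463]
t tube 0.77 [310.8 214. ] [ 0.5112 -0.1717  0.2463]
t tube_foot 0.92 [347.3 212.9] [ 0.5114 -0.2448  0.2463]
[ 0.42472489 -0.18733922  0.22929485] [ 0.06847302  0.62740216 -0.02458272] [ 0.02797256 -0.0361465   0.00203002]
```

View pics/w5.png

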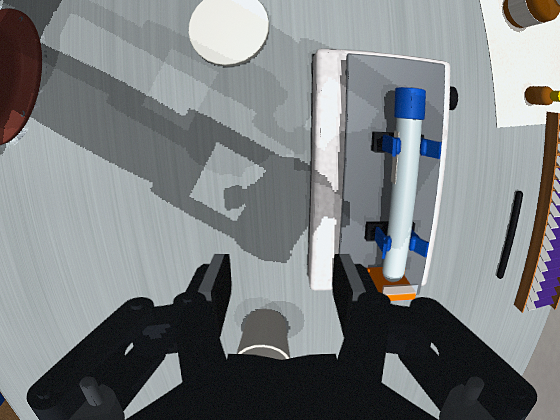

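View pics/c5.png

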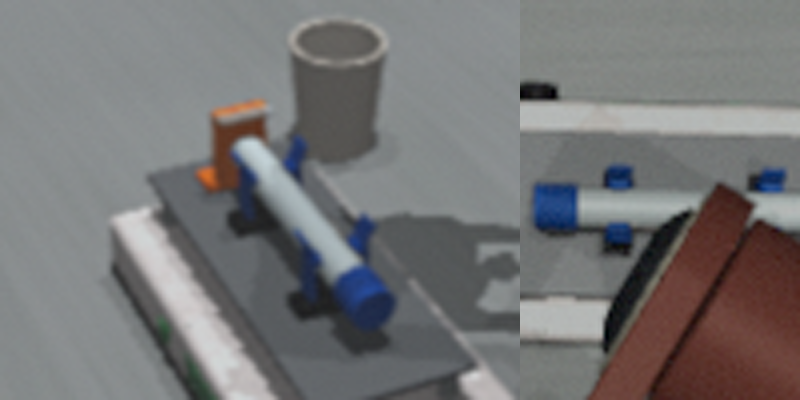

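The tube sits in both clips, cap outward. Its foot at (393,280) meets the stop face at (393,283), and the gripper is clear.

```bash
python3 -c "
from bench import ticket
print(ticket.job_done())"
```

```text
the job is handed in; nothing more can be done
None
```

The blue-capped tube is snapped into both clips, cap away from the stop, slid in until its round end met the orange stop, and released; the job is handed in, but no verdict came back.

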